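# Drop the candling rack's kickstand and hold the rack upright

## Task

The pine candling rack is lolling back on its loose hinge. While it still leans back, flip its steel kickstand down over centre until it snaps fully down; then take the rack by the wooden bar across its top, bring it upright and finish still gripping the bar, holding the rack steady and upright so that I can tighten the hinge. Leave the other things on the counter where they are.

Things in the scene. Friction and masses are not known exactly. Their poses are not given: they have to be found in the camera images.
- rack_base: Pine foot board 100 x 230 x 12 mm fixed to the counter. Origin: centre of its underside. Its x axis points away from the robot side (the way the rack leans), y along the board towards the kickstand's end, z up; turned only in yaw (within 0.4 rad).
- rack_hinge (a point): Middle of the rack's hinge axis, 20 mm above the counter over the foot board's centre; it runs along the board's y. The rack is a pine frame 180 mm wide (along y), 280 mm tall, 18 mm thick, with two black paddles fixed in slots on its back (up to 70 mm behind its mid-plane, none higher than 200 mm above the hinge).
- rack (a joint): Tilt of the rack about its hinge, rad: 0 = upright, positive = top leaning away along the board's +x. Stops at -0.08 and +0.30; it starts resting at +0.30. Let go, it falls back to +0.30 from any tilt. About 1 to 3 N across the top bar lifts or holds it. The rack weighs about 0.8 kg.
- rack_bar: Round wooden bar across the top of the rack, 22 mm diameter, 140 mm free length between two side posts that rise 19 mm above its upper face. Its axis runs along the board's y. Origin: middle of its axis, 250 mm from the hinge axis in the rack's plane; 50 mm free below its axis. It is a roller grip that turns in the posts, so a pinch from above across x lets the rack tilt.
- leg (a joint): Kickstand angle about its hub, rad: 0 = folded (start; points outwards and up, 55 degrees from the rack's up), 1.92 = fully down (165 degrees from up, foot almost on the counter). It swings in the rack's plane, outwards and down. An over-centre spring drives it to the nearer stop; past dead centre, about 0.95, it snaps down by itself. Turning it takes at most about 0.35 N m.
- leg_hub (a point): Centre of the kickstand's hub, a 30 mm steel disc on a stub at the rack's +y end: 125 mm along y from the rack's middle and 100 mm from the hinge axis in the rack's plane.
- leg_tip (a point): Centre of the rubber foot (19 mm ball) at the end of the kickstand, a round steel rod 16 mm thick and 110 mm long; the rod also splays towards the rack's front (-x), evenly from 0 at the hub to 30 mm at the foot.
- nest_egg: Tan ceramic nest egg standing on its flat foot, 44 mm wide, 56 mm tall; bystander. Origin: centre of its underside.
- copper_bell: Copper hand bell standing mouth down, 64 mm wide, 100 mm tall; bystander. Origin: centre of its underside.
- screwdriver: Stubby screwdriver with a red handle, lying, 110 mm long; bystander. Origin: under its middle.
- lens_tin: Round metal tin of lenses, 83 mm wide, 36 mm tall; bystander. Origin: centre of its underside.

How it is judged:
By the outcome, as a careful person would: the job done as asked, in the order asked, and still so for the second after the job is handed in, while the arm keeps its last pose, push and grip.
It also fails if it takes over 42 s, if anything falls off the work surface, if the arm or the gripper's body presses on something with over 40 N, if the wrist force passes 120 N, or if a joint passes its speed limit or range.

## Robot

A 6-joint arm with a two-finger parallel gripper is mounted at the origin on the work surface. World frame = base frame: x ahead of the robot, y to its left, z up, the work surface at z = 0. Lengths are in m, angles in rad, forces in N, time in s.
With the tool pointing down it reaches from about 0.25 to 0.775 m from the base axis. Payload 4 kg.
Tool frame: the origin (TCP) lies between the finger pads; the fingertips stand 14 mm ahead of it and the grasp point (between the pads) lies 5 mm behind it; z points along the fingers, y is the line along which they close (so a half turn about z gives the same grasp; the last joint's range is limited). The gripper opens to 94 mm and grips with 3 to 60 N. Pads are 16 mm wide; open, the fingers measure 119 mm over their backs; the gripper's body (75 mm by 177 mm) begins 78 mm behind the grasp point.
Start: joints at [1.223, 0.087, 1.371, -0, 1.684, -0.103], TCP at [0.133, 0.534, 0.194] pointing down, gripper open.
Joint ranges: [-3.1, 3.1], [-0.76, 2.03], [0.27, 2.55], [-1.08, 4.22], [0.17, 2.65], [-2.57, 2.57]. Speed limits (rad/s): [2.79, 2.79, 3.14, 3.14, 3.14, 3.14].

## Interface

Orientations are given as a unit quaternion [w, x, y, z].
In Python, from workcell import env gives the robot as it stands. Calls block until the motion is done:
- env.goto(position, orientation): joint-space move of the TCP to a pose.
- env.line_to(position, frame=None, rate=0.15, max_force=None): straight line of the TCP; frame=None keeps the orientation; rate is the mean speed in m/s. With max_force (N) it stops when the force on the tool has changed by that much, and returns True; else False.
- env.set_joints(angles): joint-space move.
- env.open_gripper() and env.gripper_close(force=None): open the fingers fully, or close them until they stop; force is the grip in N (None keeps the last).
- env.sleep(seconds).
- env.ik(position, orientation): joint angles nearest the present ones, or None.
- env.sense(): the state.
- env.capture(name): name is "side" or "top" or "wrist"; returns a dict with "pixels" (400x640x3 uint8, blue, green, red), "depth" (400x640 float32, m along the optical axis (not along the pixel's ray), 0 where there is no reading), "vfov" (degrees; the focal length in pixels is half the picture's height over the tangent of half this angle, whatever the lens; pixels are square), "cx", "cy" (the principal point, pixels), "rvec" (rotation vector, rad) and "tvec" (3), from world to camera coordinates, as OpenCV has them. Camera axes: x right, y down, z forward; pixel columns grow to the right and rows downward; lengths in m; the calibration is good to about 2 mm. A picture is of the moment at which its call begins.
A pose or a line that the arm cannot do raises env.IKError and nothing moves.
- env.finish_job(): hands the job in; it is judged then, once.
The state is a dict: "time": time; "joints": joint angles; "qd": joint speeds; "effort": joint torques, N m; "position": TCP position; "ee_rot": TCP orientation; "force": force on the tool from outside, world axes, zero at the start; "torque": the same for the moment, N m; "gripper_width": finger opening in m; "grasp_force": force on a finger pad.
Only numpy, scipy, OpenCV 4.12 (cv2) and the standard library are available. Lean on these libraries where they do the work, as an engineer would, in place of code of your own. Each camera call takes 0.05 s, during which the arm holds its last target. There are 200 camera calls.

## Working session

There is one attempt and no reset: what is moved stays moved. The work goes in short steps, each a Python script; the robot and the scene stay as the last script left them, time stands still between calls to the robot, and variables do not carry over. Pictures are saved under pics/ and viewed, at most 10 in all, crops included, and the job is handed in when it is done.

```bash
ls; mkdir -p pics; cat > h.py <<'E'
import numpy as np, cv2
from workcell import env
def cam(c):
    R=cv2.Rodrigues(np.array(c["rvec"],float))[0]; t=np.array(c["tvec"],float).ravel()
    f=200/np.tan(np.radians(c["vfov"])/2); return R,t,f
def cloud(c):
    R,t,f=cam(c); d=c["depth"]; v,u=np.mgrid[0:400,0:640]
    P=np.stack([(u-c["cx"])/f*d,(v-c["cy"])/f*d,d],-1); W=(P-t)@R
    W[d==0]=np.nan; return W
def proj(c,p):
    R,t,f=cam(c); q=R@np.asarray(p)+t; return q[:2]/q[2]*f+[c["cx"],c["cy"]]
E
python3 - <<'E'
from h import *
import pickle
ims=[]
for n in ("side","top"):
    c=env.capture(n); pickle.dump(c,open(n+"0.pkl","wb")); cv2.imwrite(f"pics/{n}0.png",c["pixels"]); R,t,f=cam(c); print(n,-R.T@t,f,(c["depth"]>0).mean())
print(env.sense())
E
```

```text
pics
side [0.2240805  0.77274532 0.83343515] 430.1900885768779 0.99607421875
top [0.39280774 0.01102633 1.67863254] 510.5612247397771 0.99590625
{'time': 0.1, 'joints': array([ 1.22288988e+00,  8.78597647e-02,  1.37212489e+00, -1.68614337e-05,
        1.68359084e+00, -1.03120263e-01]), 'qd': array([-0.00150539, -0.00190062, -0.00425774, -0.00057113,  0.00167819,
       -0.00036138]), 'effort': array([ 2.09780068e-03, -3.41252840e+01, -3.03302121e+01,  7.19260192e-02,
        3.03974818e-02, -1.02404899e-04]), 'position': array([0.13313267, 0.53310121, 0.19322186]), 'ee_rot': array([-2.13522077e-04,  1.22088620e-01,  9.92518708e-01, -9.68189284e-04]), 'force': array([-0.0869955 ,  1.00978999,  0.4303289 ]), 'torque': array([-0.02278833, -0.0424939 , -0.01162798]), 'grasp_force': 0.0, 'gripper_width': 0.09394325522169307}
```

View pics/side0.png

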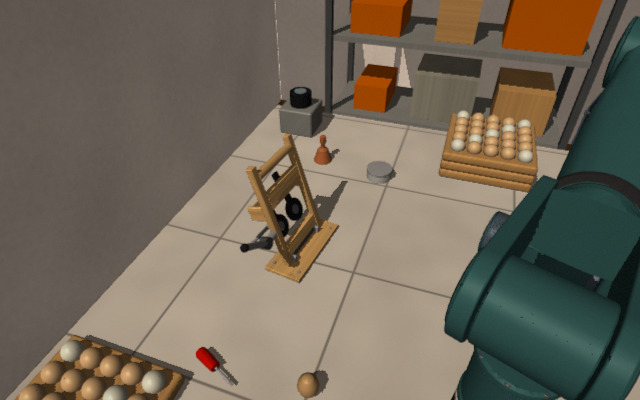

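View pics/top0.png

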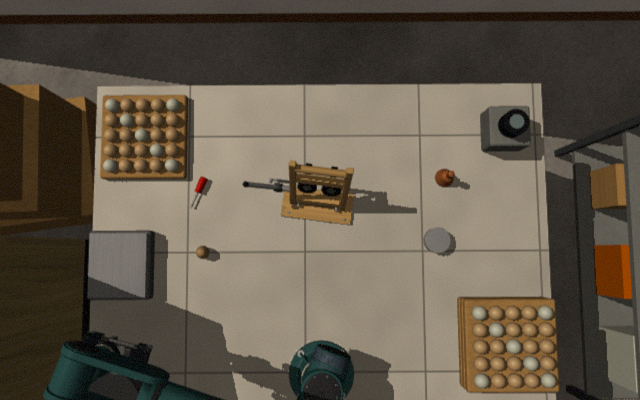

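The side picture shows the rack in the centre, with its bar running from (258,170) to (290,145) and the kickstand tip at about (245,246). In the top picture the foot board spans (282,193)–(353,222) and the kickstand tip is at (247,184), on the +y side. All bystanders are well clear of the rack.

```bash
cat > m.py <<'E'
from h import *
import pickle
S=pickle.load(open("side0.pkl","rb"));T=pickle.load(open("top0.pkl","rb"))
for n,c in (("side",S),("top",T)):
    W=cloud(c); hsv=cv2.cvtColor(c["pixels"],cv2.COLOR_BGR2HSV)
    m=(abs(W[...,2]-.012)<.004)&(hsv[...,1]>80)&(W[...,0]>.35)&(W[...,0]<.75)&(abs(W[...,1])<.25)
    k,l,st,_=cv2.connectedComponentsWithStats(m.astype(np.uint8)); i=1+np.argmax(st[1:,4])
    P=W[l==i]; r=cv2.minAreaRect(P[:,:2].astype(np.float32)); print(n,"board",st[i],r,np.median(P[:,2]))
    reg=(W[...,0]>.35)&(W[...,0]<.8)&(abs(W[...,1])<.3)
    # bar
    b=reg&(W[...,2]>.235)&(W[...,2]<.30); P=W[b]; print(" hi pts",len(P),P.min(0),P.max(0))
    # leg: y beyond frame
    for ymin in (.1,):
        g=reg&(W[...,2]>.05)&(hsv[...,1]<80)&(W[...,1]>ymin); P=W[g]
        if len(P): 
            a=P[np.argmax(P[:,1])]; print(" leg",len(P),P.min(0),P.max(0),"far",a)
E
python3 m.py
python3 - <<'E'
from h import *
import pickle
a=[]
for n,(x,y) in (("side",(220,120)),("top",(230,140))):
    c=pickle.load(open(f"{n}0.pkl","rb")); a.append(cv2.resize(c["pixels"][y:y+170,x:x+130],None,fx=3,fy=3,interpolation=2))
cv2.imwrite("pics/crop.png",np.hstack(a))
E
```

```text
side board [ 265  219   73   63 1319] ((0.5381513833999634, 0.011322692036628723), (0.23274466395378113, 0.10055182129144669), 82.28217315673828) 0.010865609405052525
 hi pts 820 [ 0.58354718 -0.08955298  0.23503771] [0.63915804 0.09259225 0.28926036]
 leg 402 [0.56991864 0.10014703 0.1042751 ] [0.61008742 0.22971113 0.19387555] far [0.58212712 0.22971113 0.18760294]
top board [281 192  72  33 702] ((0.5249400734901428, 0.008722610771656036), (0.2303190529346466, 0.08028236031532288), 81.26387023925781) 0.01211749218494956
 hi pts 595 [ 0.58150369 -0.0921948   0.23554173] [0.63570089 0.08669105 0.29663817]
 leg 315 [0.56785662 0.10139262 0.10532942] [0.60936147 0.22474752 0.19783147] far [0.58139607 0.22474752 0.18829622]
```

View pics/crop.png

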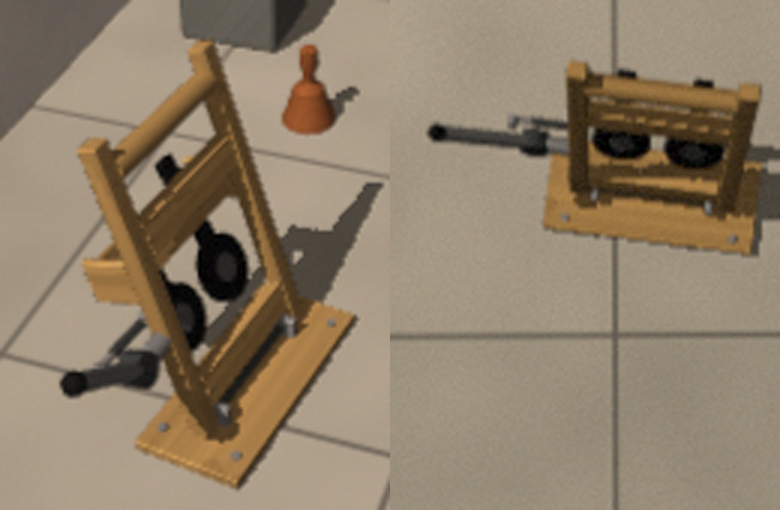

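The crop shows the folded kickstand pointing outwards and up from its hub, with the bar free between the posts. The measured tip (0.582, 0.220, 0.188) agrees with the model prediction (0.587, 0.222, 0.185). Next I'll refine the yaw from the bar and check the IK.

```bash
cat >> h.py <<'E'
from scipy.spatial.transform import Rotation as Ro
O=np.array([.538,.0113,.02]); YAW=-.14
def frame(yaw=YAW): return Ro.from_euler('z',yaw).as_matrix()
def rackp(x,y,h,tilt=.3):   # rack-local (x back, y, h from hinge) -> world
    return O+frame()@Ro.from_euler('y',tilt).as_matrix()@np.array([x,y,h])
def quat(tilt,flip=1):      # tool z = -rack up, tool y = flip*rack x
    R=frame()@Ro.from_euler('y',tilt).as_matrix(); y=flip*R[:,0]; z=-R[:,2]
    return Ro.from_matrix(np.c_[np.cross(y,z),y,z]).as_quat()[[3,0,1,2]]
E
python3 - <<'E'
from h import *
import pickle
for n in("side","top"):
    c=pickle.load(open(n+"0.pkl","rb"));W=cloud(c); R=frame()@Ro.from_euler('y',.3).as_matrix()
    L=(W-O)@R; hsv=cv2.cvtColor(c["pixels"],cv2.COLOR_BGR2HSV)[...,1]
    b=(abs(L[...,1])<.06)&(abs(L[...,2]-.25)<.016)&(abs(L[...,0])<.03)
    P=L[b]; print(n,len(P),"bar mean",P.mean(0),P.min(0),P.max(0),"dx/dy",np.polyfit(P[:,1],P[:,0],1))
    p=(abs(abs(L[...,1])-.08)<.02)&(L[...,2]>.262)&(L[...,2]<.3)&(abs(L[...,0])<.03); P=L[p]; print(" posts y",P.min(0),P.max(0))
    g=(L[...,1]>.15)&(L[...,1]<.25)&(L[...,2]>.08)&(L[...,2]<.2)&(abs(L[...,0])<.06)
    P=L[g]; print(" rod n",len(P),"x,h vs y",np.polyfit(P[:,1],P[:,0],1),np.polyfit(P[:,1],P[:,2],1),"at .2:",np.polyval(np.polyfit(P[:,1],P[:,0],1),.2),np.polyval(np.polyfit(P[:,1],P[:,2],1),.2))
for f in(1,-1):
  for t,pts in((.3,[(-.023,.2,.21),(-.023,.2,.074)]),(0,[(-.023,.2,.21),(-.023,.2,.074)])):
    for p in pts: print(f,t,rackp(*p),env.ik(rackp(*p),quat(t,f)))
  for h,t in((.34,.3),(.245,.3),(.245,0)): print(f,"bar",rackp(0,0,h,t),env.ik(rackp(0,0,h,t),quat(0,f)))
E
```

```text
side 333 bar mean [-0.00603516  0.00151153  0.25386312] [-0.01248326 -0.05947132  0.23898641] [0.00765136 0.05987178 0.26176729] dx/dy [-0.01215413 -0.00601679]
 posts y [-0.01029493 -0.09102857  0.26207639] [0.00999626 0.09111784 0.28044749]
 rod n 169 x,h vs y [-0.2955285   0.02908287] [0.6546502 0.0228236] at .2: -0.030022831040455045 0.15375364115094078
top 330 bar mean [-0.00503755 -0.00045449  0.25735229] [-0.0145771  -0.05965078  0.24197646] [0.00926911 0.05931005 0.26549104] dx/dy [-0.00624366 -0.00504038]
 posts y [-0.01380281 -0.09288504  0.26230855] [0.00924041 0.08598904 0.28651899]
 rod n 139 x,h vs y [-0.37892098  0.04364799] [0.7031741  0.02077134] at .2: -0.03213620816778327 0.16140616214776055
1 0.3 [0.60560292 0.2037494  0.22741763] [0.18245313 0.52514071 0.7840449  0.10968908 2.11511761 0.36593764]
1 0.3 [0.5658054  0.20935775 0.09749186] [0.20074141 0.46043474 1.1323706  0.10238227 1.83116636 0.35304746]
1 0 [0.60560292 0.2037494  0.22741763] [ 2.35846646e-01  2.85923538e-01  1.07451820e+00 -4.44089210e-16
  1.78115091e+00  3.75846646e-01]
1 0 [0.5658054  0.20935775 0.09749186] [ 2.60438983e-01  2.41634654e-01  1.38660611e+00 -4.44089210e-16
  1.51335189e+00  4.00438983e-01]
1 bar [ 0.6374938  -0.00272086  0.34481441] [-9.31694506e-02  3.20478545e-01  7.97908196e-01 -4.44089210e-16
  2.02320591e+00  4.68305494e-02]
1 bar [0.60969406 0.00119674 0.25405744] [-9.10042799e-02  2.19659816e-01  1.10310399e+00 -4.44089210e-16
  1.81882885e+00  4.89957201e-02]
1 bar [0.538  0.0113 0.265 ] [-8.43755435e-02  5.78334937e-02  1.26315400e+00 -4.44089210e-16
  1.82060516e+00  5.56244565e-02]
-1 0.3 [0.60560292 0.2037494  0.22741763] None
-1 0.3 [0.5658054  0.20935775 0.09749186] None
-1 0 [0.60560292 0.2037494  0.22741763] None
-1 0 [0.5658054  0.20935775 0.09749186] None
-1 bar [ 0.6374938  -0.00272086  0.34481441] None
-1 bar [0.60969406 0.00119674 0.25405744] None
-1 bar [0.538  0.0113 0.265 ] None
```

```bash
python3 - <<'E'
from h import *
import pickle
env.gripper_close(10)
p=env.sense()["position"]; env.line_to(p+[0,0,.1],rate=.25)
q=quat(.3)
env.goto(rackp(-.024,.2,.28),q)
env.line_to(rackp(-.024,.2,.205),rate=.2)
for h in np.arange(.19,.070,-.012):
    r=env.line_to(rackp(-.024,.2,h),rate=.1,max_force=20); s=env.sense()
    print(round(h,3),r,s["force"].round(1),s["position"].round(4),round(s["time"],2))
    if r: break
for n in("side","top"):
    c=env.capture(n); pickle.dump(c,open(n+"1.pkl","wb"))
    x,y=((200,110) if n=="side" else (220,130)); cv2.imwrite(f"pics/{n}1.png",cv2.resize(c["pixels"][y:y+170,x:x+160],None,fx=3,fy=3))
a=[cv2.imread(f"pics/{n}1.png") for n in("side","top")]
cv2.imwrite("pics/b1.png",cv2.resize(np.hstack(a),(800,425)))
E
```

```text
0.19 False [ 0.3 -0.2 -0.7] [0.5993 0.2049 0.2097] 5.05
0.178 False [-0.5  0.6 -0.1] [0.5954 0.2052 0.1974] 5.32
0.166 False [ 0.8 -0.4  0.2] [0.5917 0.2056 0.1855] 5.58
0.154 False [ 0.9 -2.5  1.2] [0.5885 0.2054 0.1744] 5.85
0.142 False [ 1.1 -1.9  1.6] [0.585  0.2064 0.163 ] 6.12
0.13 False [1.7 0.1 1.9] [0.5811 0.2073 0.1514] 6.38
0.118 False [0.9 0.6 2.8] [0.5775 0.2079 0.1398] 6.65
0.106 False [0.7 0.1 1.6] [0.5738 0.2082 0.1281] 6.92
0.094 False [0.5 0.6 1.9] [0.5701 0.2084 0.1164] 7.18
0.082 False [-0.6  0.6 -0.7] [0.5667 0.2088 0.1048] 7.45
```

View pics/b1.png

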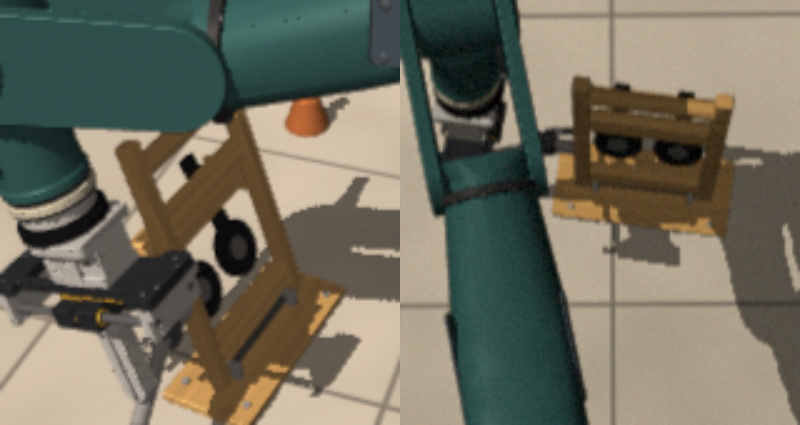

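The picture shows the rack still leaning. A rod hangs below the fingers at about (145,410), and the contact force has dropped to zero, so the leg seems to have snapped down. I'll retreat and check.

```bash
python3 - <<'E'
from h import *
env.line_to(rackp(-.024,.23,.28),rate=.25)
env.line_to(rackp(-.024,.23,.28)+[0,0,.12],rate=.25)
env.goto(rackp(0,0,.25)+[0,0,.13],quat(0)); env.open_gripper()
c=env.capture("side"); x,y=200,130
cv2.imwrite("pics/c.png",cv2.resize(c["pixels"][y:y+170,x:x+200],None,fx=3,fy=3))
W=cloud(c); L=(W-O)@(frame()@Ro.from_euler('y',.3).as_matrix())
g=(L[...,1]>.115)&(L[...,1]<.26)&(L[...,2]>-.02)&(L[...,2]<.2)&(abs(L[...,0])<.05)&(W[...,2]>.012)
P=L[g]; print(len(P),P.min(0),P.max(0)); lo=P[P[:,2]<.03]; print(lo.mean(0) if len(lo) else None, np.polyfit(P[:,2],P[:,1],1))
s=env.sense(); print(s["time"],s["position"],s["gripper_width"])
E
```

```text
Traceback (most recent call last):
workcell.IKError: the arm cannot follow that straight line within its joint ranges
```

```bash
python3 - <<'E'
from h import *
env.goto(rackp(-.024,.23,.28)+[0,0,.11],quat(0))
env.goto(rackp(0,0,.25)+[0,0,.12],quat(0)); env.open_gripper()
c=env.capture("side"); x,y=200,130
cv2.imwrite("pics/c.png",cv2.resize(c["pixels"][y:y+170,x:x+200],None,fx=3,fy=3))
W=cloud(c); L=(W-O)@(frame()@Ro.from_euler('y',.3).as_matrix())
g=(L[...,1]>.115)&(L[...,1]<.26)&(L[...,2]>-.02)&(L[...,2]<.2)&(abs(L[...,0])<.05)&(W[...,2]>.012)
P=L[g]; print(len(P),P.min(0),P.max(0)); lo=P[P[:,2]<.03]; print(lo.mean(0) if len(lo) else None, np.polyfit(P[:,2],P[:,1],1))
s=env.sense(); print(s["time"],s["position"],s["gripper_width"])
E
```

```text
484 [-0.04033608  0.11522852  0.06846593] [0.01972048 0.24088736 0.11560695]
None [-3.0406489   0.45373889]
11.45 [0.61114704 0.00101546 0.37882674] 0.09378376629825946
```

View pics/c.png

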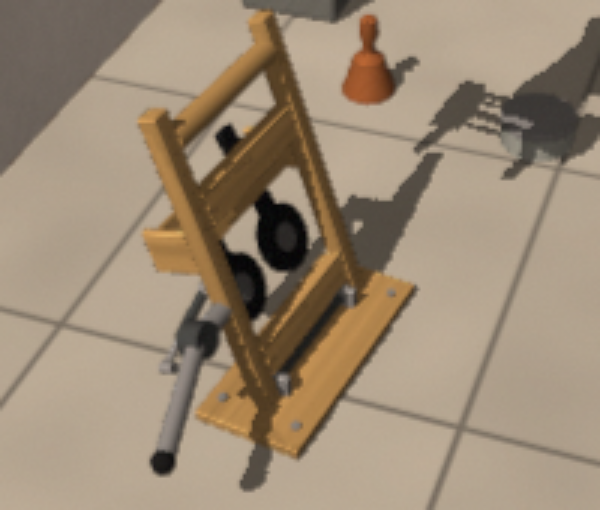

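```bash
python3 - <<'E'
from h import *
import pickle
c=env.capture("side")
for a in (55,100,110,120,140,165):
    r=np.radians(a); print(a,proj(c,rackp(-.03,.125+.11*np.sin(r),.1+.11*np.cos(r))))
W=cloud(c); print("ball",W[282:287,252:257].reshape(-1,3)[::6])
print(c["pixels"][284,254], [ (W[v,254]).round(3).tolist() for v in range(270,290,4)])
E
```

```text
55 [243.69108567 247.76658049]
100 [252.17776598 282.24467392]
110 [256.32853774 286.83371045]
120 [260.97418548 289.94282021]
140 [271.03874693 291.61350585]
165 [283.37000213 285.78256544]
ball [[0.56627482 0.24290197 0.10667778]
 [0.56261046 0.24528865 0.10747577]
 [0.55895497 0.24768451 0.1083036 ]
 [0.55784096 0.24609348 0.10362384]
 [0.55623955 0.24524881 0.09996159]]
[24 27 29] [[0.631, 0.125, -0.003], [0.573, 0.22, 0.106], [0.565, 0.234, 0.11], [0.561, 0.243, 0.109], [0.559, 0.248, 0.102]]
```

```bash
python3 - <<'E'
from h import *
import pickle
c=pickle.load(open("side1.pkl","rb"));c2=env.capture("side")
def rod(c):
    W=cloud(c); L=(W-O)@(frame()@Ro.from_euler('y',.3).as_matrix()); hsv=cv2.cvtColor(c["pixels"],cv2.COLOR_BGR2HSV)
    print([L[v,u].round(3).tolist() for v,u in((284,254),(270,258),(286,257))])
    g=(hsv[...,2]<60)&(hsv[...,1]<110)&(L[...,1]>.14)&(L[...,2]<.11)&(L[...,2]>-.02)&(abs(L[...,0])<.06); v,u=np.nonzero(g)
    print("dark",len(u),L[g].min(0),L[g].max(0),np.median(L[g],0),u.mean(),v.mean())
rod(c);rod(c2); print(env.sense()["time"])
a=[x["pixels"][190:320,200:330] for x in(c,c2)]
cv2.imwrite("pics/d.png",cv2.resize(np.hstack(a),None,fx=3,fy=3))
E
```

```text
[[-0.036, 0.236, 0.079], [-0.025, 0.2, 0.086], [-0.04, 0.233, 0.072]]
dark 41 [-0.04143156  0.22432508  0.07131022] [-0.02783303  0.24080317  0.08395369] [-0.03517072  0.23427736  0.07854098] 254.0487804878049 283.609756097561
[[-0.035, 0.235, 0.078], [-0.027, 0.202, 0.088], [-0.038, 0.232, 0.07]]
dark 61 [-0.04216923  0.14037695 -0.01257866] [0.0453072  0.44082049 0.09534501] [-0.03256128  0.23545053  0.07683422] 236.44262295081967 307.655737704918
11.55
```

View pics/d.png

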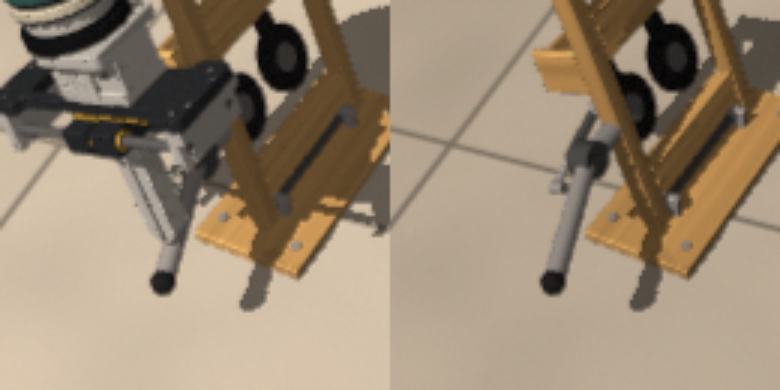

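The left half (at the end of the push) and the right half (now) show the same leg angle, about 103°. The tip sits at (163,282) in both. So the leg is held by friction just short of dead centre, and I need to push further down.

```bash
python3 - <<'E'
from h import *
env.gripper_close(10); print("w",env.sense()["gripper_width"])
env.goto(rackp(-.024,.23,.28)+[0,0,.11],quat(0))
env.goto(rackp(-.024,.2,.21),quat(.3))
env.line_to(rackp(-.024,.2,.115),rate=.2,max_force=15)
for h in np.arange(.10,.029,-.01):
    r=env.line_to(rackp(-.024,.2,h),rate=.08,max_force=15); s=env.sense()
    c=env.capture("side"); W=cloud(c); L=(W-O)@(frame()@Ro.from_euler('y',.3).as_matrix()); hsv=cv2.cvtColor(c["pixels"],cv2.COLOR_BGR2HSV)
    g=(hsv[...,2]<60)&(hsv[...,1]<110)&(L[...,1]>.135)&(L[...,2]<.09)&(L[...,2]>-.02)&(L[...,0]<-.02)&(L[...,0]>-.05)
    t=np.median(L[g],0).round(3) if g.any() else None
    print(round(h,3),r,s["force"].round(1),round(s["time"],2),g.sum(),t)
    if r: break
cv2.imwrite("pics/e.png",cv2.resize(c["pixels"][150:320,190:350],None,fx=3,fy=3))
E
```

```text
w 0.00018828133247165632
0.1 False [-0.3 -0.4  0.2] 15.6 42 [-0.035  0.234  0.079]
0.09 False [-0.   0.6  0.3] 15.93 41 [-0.035  0.234  0.078]
0.08 False [ 0.2  0.3 -0.3] 16.25 42 [-0.036  0.234  0.074]
0.07 False [-0.2  0.1 -0.3] 16.57 33 [-0.035  0.217  0.039]
0.06 False [-0.2 -0.1  0.4] 16.9 25 [-0.037  0.157 -0.004]
0.05 False [ 0.3 -0.4  0.2] 17.23 26 [-0.036  0.157 -0.004]
0.04 False [ 0.6 -0.  -0.1] 17.55 26 [-0.036  0.156 -0.004]
0.03 False [-0.2  0.8 -0.2] 17.88 33 [-0.036  0.158 -0.005]
```

View pics/e.png

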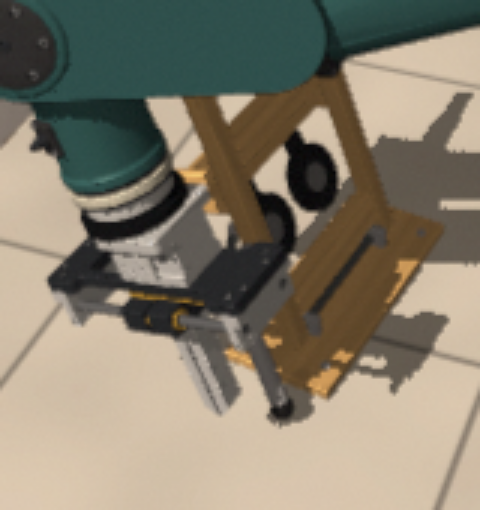

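The leg has snapped fully down: the tip is at y 0.157, h −0.004 in the rack frame (model 0.153, −0.006), seen at (280,408). Now I'll grip the bar.

```bash
python3 - <<'E'
from h import *
env.line_to(rackp(-.024,.21,.27),rate=.25)
env.goto(rackp(-.024,.23,.28)+[0,0,.11],quat(0))
b=rackp(-.002,0,.25); env.goto(b+[0,0,.1],quat(0)); env.open_gripper()
r=env.line_to(b+[0,0,-.007],rate=.12,max_force=10); s=env.sense(); print(r,s["force"].round(1),s["position"],s["time"])
if not r:
    env.gripper_close(25); s=env.sense(); print(s["gripper_width"],s["grasp_force"],s["force"].round(1),s["time"])
c=env.capture("side"); cv2.imwrite("pics/f.png",cv2.resize(c["pixels"][100:300,190:390],None,fx=3,fy=3))
E
```

```text
False [-0.5 -0.7  0. ] [0.60971296 0.00122827 0.25364476] 23.0167
0.018241210050902294 23.26525390148163 [ 2.5 -0.3  2.9] 24.1833
```

View pics/f.png

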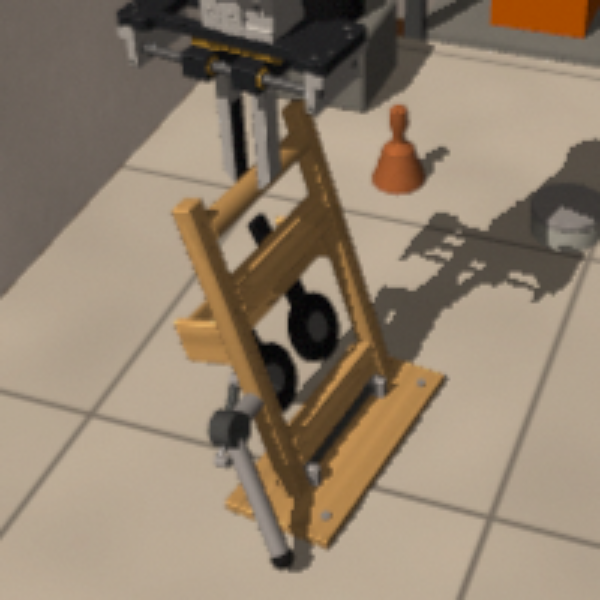

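The front finger ends at about (265,187), level with the bar's axis, and the width is 18 mm instead of 22. So the pinch is on the bar's upper half. The push on the leg also met contact about 20 mm late, so the real fingertips sit about 20 mm higher than stated. I'll regrip 20 mm lower.

```bash
python3 - <<'E'
from h import *
env.open_gripper()
b=rackp(-.002,0,.25)
r=env.line_to(b+[0,0,-.027],rate=.1,max_force=8); s=env.sense(); print(r,s["force"].round(1),s["position"],s["time"])
if not r:
    env.gripper_close(25); s=env.sense(); print(s["gripper_width"],s["grasp_force"],s["force"].round(1),s["time"])
c=env.capture("side"); cv2.imwrite("pics/g.png",cv2.resize(c["pixels"][100:300,190:390],None,fx=3,fy=3))
E
```

```text
False [ 0.2 -0.  -0.5] [0.60877544 0.00128802 0.23144171] 25.8083
0.021401212314728364 24.998044967651367 [ 2.3 -1.2  0. ] 26.9167
```

View pics/g.png

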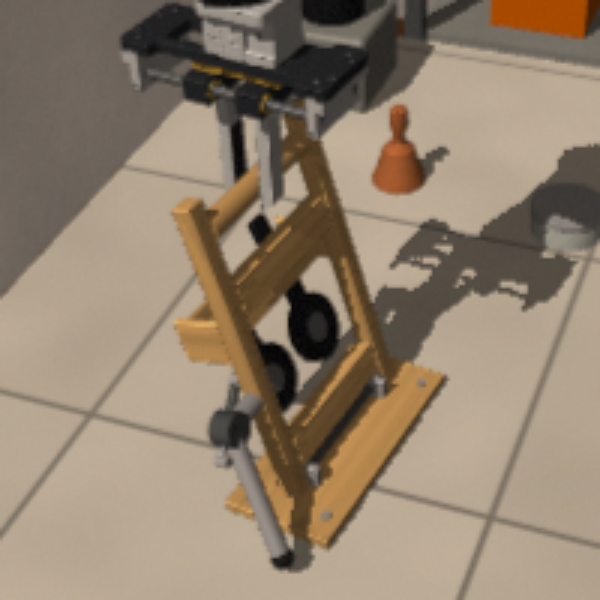

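The grip is good now: width 21.4 mm, with the fingers extending past the bar at (268,205). Next I'll raise the rack along the arc.

```bash
cat > tilt.py <<'E'
from h import *
def tilt(n):
    c=env.capture(n); W=cloud(c); L=(W-O)@frame()
    hsv=cv2.cvtColor(c["pixels"],cv2.COLOR_BGR2HSV)
    out=[]
    for sgn in(1,-1):   # side posts: x of nearest surface vs z
        g=(abs(sgn*L[...,1]-.082)<.012)&(L[...,2]>.03)&(L[...,2]<.28)&(abs(L[...,0])<.06)&(hsv[...,1]>80)
        P=L[g]
        if len(P)<60: continue
        # front envelope by height bins
        zs,xs=[],[]
        for z in np.arange(.03,.27,.02):
            q=P[abs(P[:,2]-z)<.01]
            if len(q)>6: zs.append(np.median(q[:,2]));xs.append(np.percentile(q[:,0],15))
        if len(zs)>3: out.append((np.polyfit(zs,xs,1).round(4),len(zs)))
    b=(abs(abs(L[...,1])-.05)<.015)&(L[...,2]>.24)&(L[...,2]<.275)&(abs(L[...,0])<.05)&(hsv[...,1]>80)
    return out,L[b].min(0).round(4),L[b].max(0).round(4),c
E
python3 - <<'E'
from h import *; from tilt import tilt
for t in np.linspace(.27,0,6):
    env.line_to(rackp(0,0,.25,t)+[0,0,-.027],rate=.07); s=env.sense(); print(round(t,3),s["force"].round(1),round(s["gripper_width"],4),round(s["time"],2))
env.sleep(.3); s=env.sense(); print(s["position"],rackp(0,0,.25,0),s["force"].round(1))
for n in("side","top"): 
    o=tilt(n); print(n,o[:3])
    if n=="side": c=o[3]
cv2.imwrite("pics/i.png",cv2.resize(c["pixels"][100:300,190:390],None,fx=3,fy=3)); print(env.sense()["time"])
E
```

```text
0.27 [ 1.9 -0.9  1.2] 0.0214 27.22
0.216 [ 1.5 -0.7  3.2] 0.0216 27.56
0.162 [ 0.6 -2.   2.7] 0.0214 27.9
0.108 [ 1.5 -2.3  3. ] 0.0213 28.24
0.054 [ 0.9 -3.6  2.8] 0.0212 28.58
0.0 [-0.4 -4.4  2.1] 0.0213 28.93
[0.53818972 0.01081559 0.24280223] [0.538  0.0113 0.27  ] [ 0.4 -5.   2.8]
side ([(array([-0.0078, -0.0087]), 12), (array([-0.0118, -0.0072]), 12)], array([-0.0138, -0.0648,  0.2439]), array([0.0058, 0.0647, 0.2619]))
top ([], array([-0.0146, -0.0498,  0.2481]), array([-0.0078,  0.0502,  0.2646]))
29.325
```

View pics/i.png

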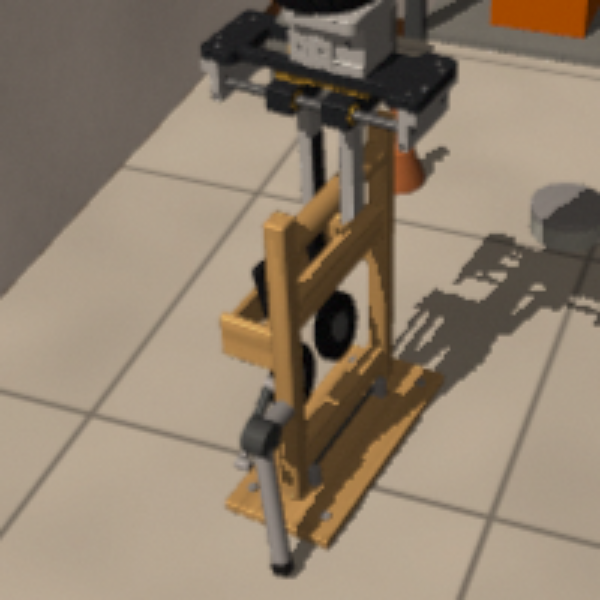

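The rack stands upright: the measured tilt is about −0.01 rad, the bar is gripped at (345,200) and the kickstand is fully down with its foot at (282,570). The forces are small and steady, so I'm handing it in.

```bash
python3 -c "
from h import *
env.sleep(.5); s=env.sense(); print(s['force'].round(1),s['gripper_width'],s['time']); print(env.finish_job())"
```

```text
[-0.6 -4.7  2.6] 0.021364986764778267 29.825
the job is handed in; nothing more can be done
None
```

The job is handed in: the kickstand snapped fully down while the rack still leaned back, and the rack is now upright (measured tilt about −0.01 rad) with the gripper holding its bar, finished at 29.8 s of the 42 s allowed.

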